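# Clear away the reagent bottles

## Task

Clear the four small screw-cap bottles off the bench: stand each of the three white bottles upright in the round holder of its own cap colour (blue, red, green), flat on the holder's floor. The smallest bottle, the tan one, is empty: push it down through the orange sprung flap in the top of the grey returns box so that it drops inside and the flap swings shut again.

Things in the scene. Friction and masses are not known exactly. Their poses are not given: they have to be found in the camera images.
- blue_bottle_center (a point): Centre (39 mm above its underside) of the small white reagent bottle with the blue screw cap: round body 36 mm across; all 78 mm tall, the cap (25 mm across) being the top 14 mm. The straight side of the body reaches from the underside to 54 mm up. Loose, about 0.1 kg, stands upright on the bench; z points up along the bottle.
- red_bottle_center (a point): Centre (39 mm above its underside) of the small white reagent bottle with the red screw cap: round body 36 mm across; all 78 mm tall, the cap (25 mm across) being the top 14 mm. The straight side of the body reaches from the underside to 54 mm up. Loose, about 0.1 kg, stands upright on the bench; z points up along the bottle.
- green_bottle_center (a point): Centre (39 mm above its underside) of the small white reagent bottle with the green screw cap: round body 36 mm across; all 78 mm tall, the cap (25 mm across) being the top 14 mm. The straight side of the body reaches from the underside to 54 mm up. Loose, about 0.1 kg, stands upright on the bench; z points up along the bottle.
- tan_bottle_center (a point): Centre (28.5 mm above its underside) of the empty bottle: the smallest one, with a tan body 30 mm across and a white screw cap; 57 mm tall, straight side up to about 40 mm. Loose, about 0.07 kg, stands upright; z points up along the bottle. (Behind the holders a retort stand, rod at x 0.735, y 0.07 with a clamp 0.42 m up, is in the way of an arm that swings across far out.)
- blue_holder_floor (a point): Centre of the inner floor (4 mm above the bench) of the blue holder: a fixed shallow round cup, 68 mm across outside and 60 mm inside, its rim 14 mm above the bench. z up.
- red_holder_floor (a point): Centre of the inner floor (4 mm above the bench) of the red holder: a fixed shallow round cup, 68 mm across outside and 60 mm inside, its rim 14 mm above the bench. z up.
- green_holder_floor (a point): Centre of the inner floor (4 mm above the bench) of the green holder: a fixed shallow round cup, 68 mm across outside and 60 mm inside, its rim 14 mm above the bench. z up.
- box_mouth (a point): Centre of the mouth, level with the top, of the returns box: fixed, grey, 124 x 124 x 110 mm tall, black top, floor 106 mm below the mouth. The mouth is 100 mm along the box's x and 84 mm along its y; two orange sprung leaves, hinged along its sides at y = +42 and -42 mm, meet in the middle, 2 mm below the top. They yield downward under 1 N; a bottle let go in the mouth falls in. z up.
- flap_left (a joint): Angle of the orange leaf on the +y side of the box mouth: 0 shut (level), grows to 1.4 as it is pushed down into the box; its spring shuts it.
- flap_right (a joint): Angle of the orange leaf on the -y side of the box mouth: 0 shut (level), grows to 1.4 as it is pushed down into the box; its spring shuts it.

How it is judged (in metres and radians):
At the end, for the whole second after the job is handed in: Each white bottle stands upright (0.12 rad) on the floor of the holder of its cap colour, within 16 mm of its centre (any bottle standing inside the rim is); the tan bottle is inside the box below the flap, both leaves shut (under 0.15 rad); all bottles at rest (horizontal distance between blue_bottle_center and blue_holder_floor below 0.016 m and z of blue_bottle_center in the frame of blue_holder_floor between 0.033 and 0.045 m and angle between each of blue_bottle_center, red_bottle_center, green_bottle_center's own z axis and vertical below 0.12 rad and linear speed of each of blue_bottle, red_bottle, green_bottle, tan_bottle below 0.02 m/s and horizontal distance between red_bottle_center and red_holder_floor below 0.016 m and z of red_bottle_center in the frame of red_holder_floor between 0.033 and 0.045 m and horizontal distance between green_bottle_center and green_holder_floor below 0.016 m and z of green_bottle_center in the frame of green_holder_floor between 0.033 and 0.045 m and x of tan_bottle_center in the frame of box_mouth between -0.06 and 0.06 m and y of tan_bottle_center in the frame of box_mouth between -0.06 and 0.06 m and z of tan_bottle_center in the frame of box_mouth between -0.11 and -0.05 m and value of joint each of flap_left, flap_right below 0.15 rad); the robot touches nothing.
It also fails if it takes over 112 s, if anything falls off the work surface, if the arm or the gripper's body presses on something with over 40 N, if the wrist force passes 120 N, or if a joint passes its speed limit or range.

## Robot

A 6-joint arm with a two-finger parallel gripper is mounted at the origin on a cart in front of the work surface, level with it; the furniture and walls round the work are solid. World frame = base frame: x ahead of the robot, y to its left, z up, the work surface at z = 0. Lengths are in mm, angles in degrees, forces in N, time in s.
With the tool pointing down it reaches from about 300 to 1000 mm from the base axis. Payload 5.1 kg.
Tool frame: the origin (TCP) lies on the centre line of the jaws, within the pads' length; the fingertips stand bot.tip_reach ahead of it and the grasp point (between the pads) lies 8 mm behind it (bot.tip_reach is the distance from the TCP to the fingertips, in mm); x points along the fingers, y is the direction in which the jaws open and shut, and the axes are right-handed (so a half turn about x gives the same grasp; the last joint's range is limited). The gripper opens to 95 mm and grips with 3 to 60 N. Pads are 20 mm wide; open, the fingers measure 119 mm over their backs; the gripper's body (75 mm by 180 mm) begins 59 mm behind the grasp point.
Start: joints at [-4.733, 7.093, 94.555, -0, 78.352, -4.733], TCP at [649.988, -0.028, 225.656] pointing down, gripper open.
Joint ranges: [-149.61, 149.61], [-58.7, 133.49], [1.44, 155.28], [-77.14, 257.14], [18.33, 153.61], [-166.67, 166.67]. Speed limits (degrees/s): [147.25, 147.25, 180, 180, 180, 180].

## Interface

Orientations are given as [roll, pitch, yaw] about the fixed x, y, z axes, in that order (R = Rz(yaw) Ry(pitch) Rx(roll)).
In Python, from bench import bot, capture, ticket gives the robot as it stands. The module is installed in compiled form; this text tells all that it offers.
- The arm moves only by the tool arm_command, never from a script. Its argument "deltas" is a list that holds one entry, the list of rows, each a list of 7 numbers: the shift along the world's x, y, z in m, then the turn, a rotation vector about the world's x, y, z in rad, then the opening in per cent of the stroke, from 0 (shut) to 100 (fully open). In form: [[[tx, ty, tz, wx, wy, wz, grip], ...]]. A call has exactly 10 rows; each row shifts and turns the commanded pose from where the row before left it; what a row does not reach is not made up. A row lasts 1/10 s, in which the tool goes at most 50 mm and 8.59 degrees, less where a joint would pass 70% of its speed; a pose out of reach is approached as far as the arm can. A call is refused whole if a number of a shift passes 0.05 or a number of a turn 0.15, either way. A call with a gripper value outside its range is refused whole. The fingers move at their own pace and stop on an object; "grip_force" is the grip in N (left out, the last holds). Time passes only in rows, so rows that do not move let the fingers close, or fill a call up. It gives the time, the measured TCP pose, the force and the opening at its end, in the units of the state.
- bot.get_state(): the state, without advancing time (a new reading comes with each control period).
- capture(name): name is "scene" or "side" or "wrist"; returns a dict with "frame" (384x512x3 uint8, red, green, blue), "K" (3x3 intrinsics, pixels), "T" (4x4, takes a point from camera to world coordinates); the wrist camera has in their place "T_tool_cam" (4x4, takes a point from camera to tool coordinates, whose origin is the TCP and whose axes are the tool frame's). Camera axes: x right, y down, z forward; pixel columns grow to the right and rows downward; lengths in mm; the calibration is good to about 2 mm. A picture is of the moment at which its call begins: read the wrist's pose just before it. There is no depth.
- ticket.hand_in(): hands the job in, once; it reports no verdict.
The state is a dict: "time_s": time; "joint_pos": joint angles; "qd": joint speeds; "tau": joint torques, N m; "tcp_pos": TCP position; "ee_rot": TCP orientation; "contact_force": force on the tool from outside, world axes, zero at the start; "wrist_torque": the same for the moment, N m; "gripper_width": finger opening in mm.
Only numpy, scipy, OpenCV 4.12 (cv2) and the standard library are available. Lean on these libraries where they do the work, as an engineer would, in place of code of your own. Each camera call takes 0.05 s, during which the arm holds its last target. There are 200 camera calls.

## Working session

There is one attempt and no reset: what is moved stays moved. The work goes in short steps, Python scripts to look and compute and a tool call to move; the robot and the scene stay as the last step left them, time stands still between calls to the robot, and variables do not carry over. Pictures are saved under pics/ and viewed, about 12 in all and at most 16, crops included, and the job is handed in when it is done.

Besides the shell and the picture viewer there is one more tool, called after "Emit:" by a JSON object that holds its "fn" and its "kwargs". arm_command: Moves the arm, as the interface text tells. Its arguments: {"type":"object","properties":{"deltas":{"type":"array"},"grip_force":{"type":"number"}},"required":["deltas"]}

```bash
mkdir -p pics; cat > h.py <<'E'
import numpy as np, cv2
from bench import bot, capture, ticket
def ray(c,u,v):
    d=c['T'][:3,:3]@np.linalg.inv(c['K'])@np.array([u,v,1.]); return c['T'][:3,3],d/np.linalg.norm(d)
def onplane(c,u,v,z):
    o,d=ray(c,u,v); return o+d*(z-o[2])/d[2]
def save(c,n): cv2.imwrite('pics/'+n+'.png',c['frame'][:,:,::-1])
E
python3 - <<'E'
from h import *
s=bot.get_state(); print(s, bot.tip_reach)
for n in ['scene','side']:
    c=capture(n); save(c,n+'0'); print(n,c['T'].round(2).tolist(),c['K'].round(1).tolist())
E
```

```text
{'time_s': 0.0, 'joint_pos': array([-4.73216690e+00,  7.13414098e+00,  9.46325538e+01, -1.08058080e-03,
        7.83508083e+01, -4.73424072e+00]), 'qd': array([ 0.07347872, -0.02386343,  0.04359957,  0.06176009, -0.08039334,
        0.01704416]), 'tau': array([-6.25927078e-04, -4.17603564e+01, -3.59935069e+01,  7.73367751e-02,
        4.92534391e-02, -1.75303944e-04]), 'tcp_pos': array([6.49393437e+02, 2.12020605e-02, 2.24395497e+02]), 'ee_rot': array([-94.21842352,  89.88249218, 175.78386957]), 'contact_force': array([-0.15494913, -1.25115334,  0.96917371]), 'wrist_torque': array([-0.03933391,  0.04881011,  0.00721212]), 'gripper_width': 95.16080584801274} 11.0
scene [[-0.56, -0.47, 0.68, -360.07], [-0.83, 0.3, -0.48, 647.45], [0.02, -0.83, -0.56, 837.01], [0.0, 0.0, 0.0, 1.0]] [[393.9, 0.0, 253.2], [0.0, 393.9, 194.3], [0.0, 0.0, 1.0]]
side [[0.85, 0.37, -0.37, 893.99], [0.52, -0.61, 0.6, -617.47], [-0.01, -0.71, -0.71, 888.06], [0.0, 0.0, 0.0, 1.0]] [[394.1, 0.0, 253.6], [0.0, 394.1, 183.2], [0.0, 0.0, 1.0]]
```

View pics/scene0.png

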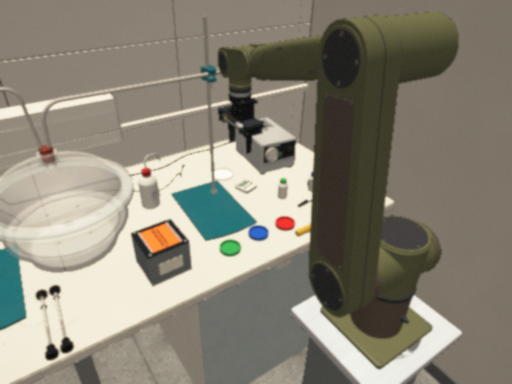

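View pics/side0.png

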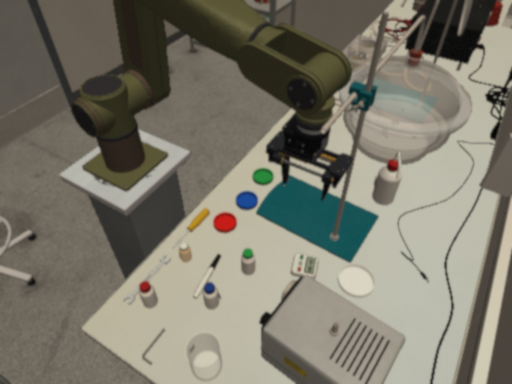

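The scene view shows the holders at about green (231,248), blue (259,233) and red (285,223), and the orange-topped box at (160,245). The side view shows the bottles at red (147,292), blue (210,293), green (248,260) and tan (185,252), with the holders at (225,223), (247,200) and (263,177). The large red-capped wash bottle is not part of the task.

```bash
cat >> h.py <<'E'
RNG={'red':[(0,140,80),(6,255,255)],'red2':[(174,140,80),(180,255,255)],'blue':[(105,130,60),(125,255,255)],'green':[(45,110,50),(80,255,255)],'orange':[(7,170,150),(20,255,255)]}
def blobs(c,col,amin=12):
    hsv=cv2.cvtColor(c['frame'],cv2.COLOR_RGB2HSV)
    m=cv2.inRange(hsv,*RNG[col])
    if col=='red': m|=cv2.inRange(hsv,*RNG['red2'])
    n,l,st,ce=cv2.connectedComponentsWithStats(m)
    return [(ce[i],st[i],l==i) for i in range(1,n) if st[i][4]>=amin]
E
python3 - <<'E'
from h import *
for n in ['scene','side']:
    c=capture(n)
    for col in ['red','blue','green','orange']:
        for ce,st,m in blobs(c,col):
            print(n,col,ce.round(1),st[:5],'z8',onplane(c,*ce,9).round(0)[:2],'z71',onplane(c,*ce,72).round(0)[:2],'z108',onplane(c,*ce,108).round(0)[:2])
            if col=='orange' and st[4]>200:
                cnt=cv2.findContours(m.astype(np.uint8),0,2)[0][0]
                b=cv2.approxPolyDP(cnt,4,True)[:,0]; print([onplane(c,*p,108).round(0)[:2].tolist() for p in b])
    if n=='side': 
        f=c['frame']; cv2.imwrite('pics/crop1.png',cv2.resize(f[205:320,115:275,::-1],None,fx=5,fy=5,interpolation=cv2.INTER_CUBIC)[:600])
    else: cv2.imwrite('pics/crop2.png',cv2.resize(c['frame'][150:290,120:340,::-1],None,fx=3.6,fy=3.6,interpolation=cv2.INTER_CUBIC))
E
```

```text
scene red [ 45.2 149.9] [ 40 146  11   8  64] z8 [1419.  521.] z71 [1284.  530.] z108 [1206.  536.]
scene red [145.7 171.8] [142 169   8   7  46] z8 [1009.  221.] z71 [904. 254.] z108 [845. 272.]
scene red [284.6 222.9] [276 217  18  13 190] z8 [439. -47.] z71 [379.   6.] z108 [344.  36.]
scene blue [258.  232.5] [249 227  18  12 180] z8 [447.  58.] z71 [385. 103.] z108 [350. 129.]
scene green [229.8 247.4] [221 241  19  14 217] z8 [435. 173.] z71 [374. 209.] z108 [340. 230.]
scene orange [159.6 237.3] [141 224  39  29 628] z8 [598. 337.] z71 [525. 360.] z108 [484. 374.]
[[531.0, 337.0], [534.0, 409.0], [435.0, 411.0], [436.0, 337.0]]
scene orange [304.  230.5] [297 226  13   9  31] z8 [373. -76.] z71 [317. -21.] z108 [285.  10.]
side red [495.6  12.9] [488   1  13  24 127] z8 [ 872. 1938.] z71 [ 874. 1755.] z108 [ 874. 1651.]
side red [407.5  22.2] [404  21   7   5  17] z8 [ 495. 1572.] z71 [ 523. 1415.] z108 [ 540. 1325.]
side red [419.   52.3] [416  50   7   5  20] z8 [ 638. 1266.] z71 [ 656. 1131.] z108 [ 666. 1054.]
side red [393.  163.9] [388 160  10  10  67] z8 [776. 442.] z71 [784. 366.] z108 [789. 322.]
side red [224.6 221.9] [214 213  22  19 337] z8 [441. -51.] z71 [473. -92.] z108 [ 492. -115.]
side red [144.6 286.3] [140 282  10  10  76] z8 [ 388. -326.] z71 [ 424. -347.] z108 [ 445. -359.]
side blue [246.4 200. ] [237 192  20  17 261] z8 [449.  54.] z71 [481.   5.] z108 [499. -22.]
side blue [209.  287.6] [205 284   9   9  59] z8 [ 528. -245.] z71 [ 554. -272.] z108 [ 569. -287.]
side green [262.5 176.1] [254 169  18  15 215] z8 [437. 168.] z71 [470. 112.] z108 [489.  80.]
side green [247.5 253.1] [244 249   8   9  56] z8 [ 554. -108.] z71 [ 579. -144.] z108 [ 593. -165.]
side orange [200.  220.4] [192 213  16  16  28] z8 [377. -83.] z71 [ 414. -121.] z108 [ 435. -143.]
```

View pics/crop1.png

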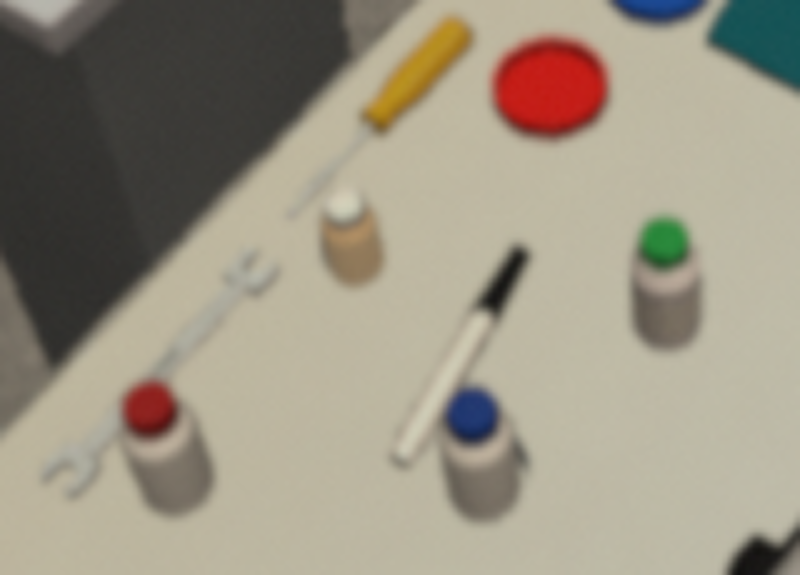

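View pics/crop2.png

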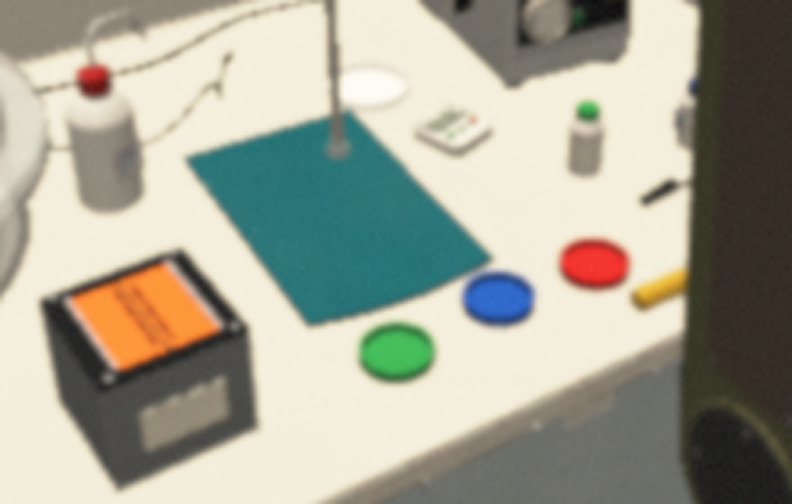

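```bash
cat >> h.py <<'E'
from scipy.spatial.transform import Rotation as Ro
def toolR(s): return Ro.from_euler('xyz',s['ee_rot'],degrees=True).as_matrix()
def st():
    s=bot.get_state(); R=toolR(s); print('t',round(s['time_s'],2),'tcp',s['tcp_pos'].round(1),'toolx',R[:,0].round(3),'tooly',R[:,1].round(3),'F',s['contact_force'].round(1),'w',round(s['gripper_width'],1),'j',s['joint_pos'].round(0)); return s
def wrist():
    s=st(); c=capture('wrist'); T=np.eye(4); T[:3,:3]=toolR(s); T[:3,3]=s['tcp_pos']; c['T']=T@c['T_tool_cam']; return c
E
python3 - <<'E'
from h import *
st(); c=capture('side')
hsv=cv2.cvtColor(c['frame'],cv2.COLOR_RGB2HSV)
roi=hsv[240:265,176:196]; m=((roi[...,1]>85)&(roi[...,0]<20)); v,u=np.nonzero(m); print('tan body',u.mean()+176,v.mean()+240,m.sum())
print(onplane(c,u.mean()+176,v.mean()+240,22), onplane(c,184,246.4,50),onplane(c,184,246.4,55))
print(ray(c,210,288)[1])
print('screwdriver tip',onplane(c,115+290/5,205+215/5,3),'handle', onplane(c,115+375/5,205+125/5,8))
E
```

```text
t 0.2 tcp [649.6   0.  224.9] toolx [-0.001  0.    -1.   ] tooly [ 1.     0.    -0.001] F [ 0.6 -0.5  0. ] w 94.8 j [-5.  7. 95. -0. 78. -5.]
tan body 185.29787234042553 254.2872340425532 94
[ 421.68454853 -203.57500506   22.        ] [ 418.68243002 -199.43930643   50.        ] [ 421.51818487 -201.93332952   55.        ]
[-0.3557854   0.36508608 -0.86030745]
screwdriver tip [ 369.72447755 -195.83377508    3.        ] handle [ 373.76446845 -125.32984648    8.        ]
```

Emit:
{"fn": "arm_command", "kwargs": {"deltas": [[[-0.014,-0.029,0,0,0,0,100],[-0.014,-0.029,0,0,0,0,100],[-0.014,-0.029,0,0,0,0,100],[-0.014,-0.029,0,0,0,0,100],[-0.014,-0.028,0,0,0,0,100],[0,0,0,0,0,0,100],[0,0,0,0,0,0,100],[0,0,0,0,0,0,100],[0,0,0,0,0,0,100],[0,0,0,0,0,0,100]]], "grip_force": 20}}

```text
time_s: 1.25
tcp_pos: [580.3, -143.2, 225.6]
ee_rot: [-158.6, 90.0, 111.4]
contact_force: [-0.3, 0.9, 0.5]
gripper_width: 95.0
```

```bash
python3 - <<'E'
from h import *
c=wrist(); save(c,'w1'); print(c['T'].round(2)[:3],c['K'])
for col in ['red','blue','green']:
    for ce,s,m in blobs(c,col): print(col,ce,s,onplane(c,*ce,78),onplane(c,*ce,9))
E
```

```text
t 1.25 tcp [ 580.3 -143.2  225.6] toolx [-0.  0. -1.] tooly [ 1.     0.001 -0.   ] F [-0.3  0.9  0.5] w 95.0 j [-19.   1. 101.   0.  78. -19.]
[[ 1.0000e+00  0.0000e+00  0.0000e+00  5.7963e+02]
 [ 0.0000e+00 -9.5000e-01 -3.0000e-01 -5.8160e+01]
 [ 0.0000e+00  3.0000e-01 -9.5000e-01  3.8511e+02]] [[344.39531803   0.         261.40923827]
 [  0.         344.39531803 193.06558683]
 [  0.           0.           1.        ]]
red [123.35577972  72.60523446] [  89   38   70   70 3668] [463.43100446 -48.3181745   78.        ] [437.32386945 -46.10727038   9.        ]
red [371.13186813 108.92307692] [367 103   9  13  91] [674.94482631 -78.0588699   78.        ] [696.35957017 -82.52995806   9.        ]
blue [234.23474178 294.62910798] [223 289  23  11 213] [ 551.72848463 -264.30058153   78.        ] [ 545.45959054 -310.61553589    9.        ]
green [363.5  72. ] [359  66  10  13  96] [665.62595485 -47.8033587   78.        ] [684.94698078 -45.47678831   9.        ]
green [257.88205128 178.44615385] [245 165  27  28 585] [ 576.44809106 -140.50008657   78.        ] [ 575.73307584 -159.00015831    9.        ]
```

View pics/w1.png

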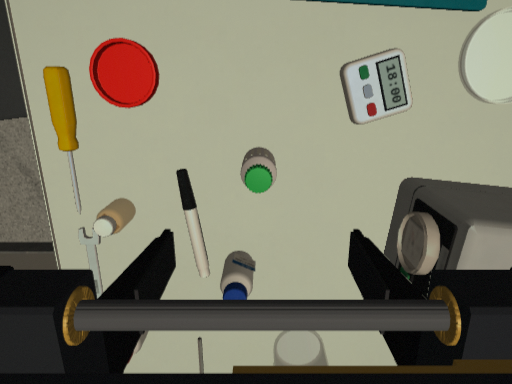

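Emit:
{"fn": "arm_command", "kwargs": {"deltas": [[[-0.002,0.002,-0.03,0,0,0,100],[0,0,-0.04,0,0,0,100],[0,0,-0.04,0,0,0,100],[0,0,-0.04,0,0,0,100],[0,0,-0.028,0,0,0,100],[0,0,-0.02,0,0,0,100],[0,0,0,0,0,0,100],[0,0,0,0,0,0,100],[0,0,0,0,0,0,20],[0,0,0,0,0,0,20]]]}}

```text
time_s: 2.3
tcp_pos: [579.4, -142.4, 29.7]
ee_rot: [71.6, 89.8, -18.4]
contact_force: [0.7, -0.1, 1.5]
gripper_width: 84.4
```

Emit:
{"fn": "arm_command", "kwargs": {"deltas": [[[0,0,0,0,0,0,20],[0,0,0,0,0,0,20],[0,0,0,0,0,0,20],[0,0,0,0,0,0,20],[0,0,0,0,0,0,20],[0,0,0,0,0,0,20],[0,0,0.01,0,0,0,20],[0,0,0.02,0,0,0,20],[0,0,0.03,0,0,0,20],[0,0,0.04,0,0,0,20]]]}}

```text
time_s: 3.3
tcp_pos: [576.3, -141.5, 126.9]
ee_rot: [-108.8, 89.7, 161.2]
contact_force: [0.3, -0.3, -1.5]
gripper_width: 35.6
```

Emit:
{"fn": "arm_command", "kwargs": {"deltas": [[[-0.018,0.039,0.01,0,0,0,20],[-0.018,0.039,0.01,0,0,0,20],[-0.018,0.039,0,0,0,0,20],[-0.018,0.039,0,0,0,0,20],[-0.018,0.039,0,0,0,0,20],[-0.018,0.039,0,0,0,0,20],[-0.018,0.039,0,0,0,0,20],[-0.016,0.04,0,0,0,0,20],[0,0,0,0,0,0,20],[0,0,0,0,0,0,20]]]}}

```text
time_s: 4.3
tcp_pos: [435.7, 171.5, 148.1]
ee_rot: [59.5, 90.0, -30.3]
contact_force: [0.4, 0.3, -0.5]
gripper_width: 35.5
```

```bash
python3 - <<'E'
from h import *
c=wrist(); save(c,'w2')
for col in ['red','blue','green']:
    for ce,s,m in blobs(c,col,100): print(col,ce,s,onplane(c,*ce,9),onplane(c,s[0]+s[2]/2,s[1]+s[3]/2,12),'w78',onplane(c,*ce,148+0))
E
```

```text
t 4.3 tcp [435.7 171.5 148.1] toolx [ 0.001 -0.    -1.   ] tooly [1.    0.002 0.001] F [ 0.4  0.3 -0.5] w 35.5 j [ 15. -13. 122.  -0.  71.  15.]
red [263.15889029 357.78814628] [235 348  57  18 793] [437.27998002 -22.04661178   9.        ] [437.61275921 -18.21666855  12.        ] w78 [436.11154624 107.71252034 148.        ]
green [259.62674699 178.84554217] [ 222  144   76   70 4150] [433.54474102 176.05973496   9.        ] [433.8885468 176.7278746  12.       ] w78 [434.11547664 213.57831756 148.        ]
green [261.27208481 289.41784452] [ 230  276   63   24 1132] [435.15933126  62.03235018   9.        ] [435.37798468  65.59372448  12.        ] w78 [434.97829546 152.64336927 148.        ]
green [261.24444444 337.48055556] [233 331  58  17 720] [435.20069463   4.18968895   9.        ] [435.98410172   4.19398155  12.        ] w78 [435.00039957 121.73290353 148.        ]
```

View pics/w2.png

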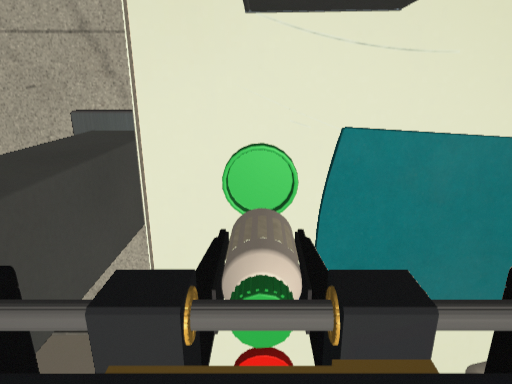

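Emit:
{"fn": "arm_command", "kwargs": {"deltas": [[[0,0.001,-0.02,0,0,0,20],[0,0,-0.03,0,0,0,20],[0,0,-0.03,0,0,0,20],[0,0,-0.02,0,0,0,20],[0,0,-0.01,0,0,0,20],[0,0,-0.005,0,0,0,20],[0,0,0,0,0,0,20],[0,0,0,0,0,0,20],[0,0,0,0,0,0,70],[0,0,0,0,0,0,70]]]}}

```text
time_s: 5.35
tcp_pos: [436.9, 172.3, 33.8]
ee_rot: [104.8, 89.9, 14.8]
contact_force: [0.3, -0.3, -0.3]
gripper_width: 46.6
```

Emit:
{"fn": "arm_command", "kwargs": {"deltas": [[[0,0,0,0,0,0,70],[0,0,0,0,0,0,70],[0,0,0,0,0,0,70],[0,0,0.02,0,0,0,70],[0,0,0.03,0,0,0,100],[0,0,0.04,0,0,0,100],[0,0,0.04,0,0,0,100],[0,0,0.04,0,0,0,100],[0.01,-0.04,0,0,0,0,100],[0.01,-0.04,0,0,0,0,100]]]}}

```text
time_s: 6.35
tcp_pos: [457.1, 91.9, 205.1]
ee_rot: [94.1, 89.7, 4.3]
contact_force: [-0.3, -0.8, -0.7]
gripper_width: 95.1
```

Emit:
{"fn": "arm_command", "kwargs": {"deltas": [[[0.011,-0.04,0.002,0,0,0,100],[0.011,-0.04,0,0,0,0,100],[0.011,-0.04,0,0,0,0,100],[0.011,-0.04,0,0,0,0,100],[0.011,-0.04,0,0,0,0,100],[0.011,-0.04,0,0,0,0,100],[0.011,-0.04,0,0,0,0,100],[0.011,-0.04,0,0,0,0,100],[0.01,-0.042,0,0,0,0,100],[0,0,0,0,0,0,100]]]}}

```text
time_s: 7.35
tcp_pos: [554.3, -274.3, 204.1]
ee_rot: [-14.8, 89.9, -105.1]
contact_force: [-0.1, 0.3, -0.2]
gripper_width: 94.9
```

```bash
python3 - <<'E'
from h import *
c=wrist(); save(c,'w3')
for col in ['red','blue','green']:
    for ce,s,m in blobs(c,col,100): print(col,ce,s,onplane(c,*ce,77))
c=capture('side'); save(c,'side3')
for col in ['red','blue','green']:
    for ce,s,m in blobs(c,col,30): print('side',col,ce,s,onplane(c,*ce,76),onplane(c,*ce,9))
f=np.hstack([cv2.imread('pics/w3.png'),cv2.imread('pics/side3.png')]); cv2.imwrite('pics/m3.png',cv2.resize(f,(800,300)))
E
```

```text
t 7.35 tcp [ 554.3 -274.3  204.1] toolx [-0.    -0.001 -1.   ] tooly [ 1.    -0.004 -0.   ] F [-0.1  0.3 -0.2] w 94.9 j [-31.   4. 100.  -0.  76. -31.]
red [118.82837529 260.20366133] [107 250  26  24 437] [ 420.66676012 -344.16976154   77.        ]
blue [259.20754717 181.28987993] [246 168  28  27 583] [ 551.72962682 -268.77169958   77.        ]
side red [495.375       13.23611111] [488   1  13  24 144] [ 873.49514255 1738.61624393   76.        ] [ 871.80438444 1933.00829348    9.        ]
side red [393.09090909 163.96969697] [388 160  10  10  66] [785.23745805 360.78557467  76.        ] [776.26487002 441.49768064   9.        ]
side red [226.5942029  219.25120773] [215 213  21  15 207] [474.90682643 -83.78102334  76.        ] [440.32995372 -39.74853765   9.        ]
side red [144.5        286.35526316] [140 282  10  10  76] [ 426.35130723 -348.47764855   76.        ] [ 387.76829009 -326.2843468     9.        ]
side blue [246.41762452 200.02681992] [237 192  20  17 261] [482.8885852    2.40898062  76.        ] [448.97025923  53.5526992    9.        ]
side blue [208.91525424 287.6779661 ] [205 284   9   9  59] [ 555.53346323 -273.48922471   76.        ] [ 527.60880965 -245.10889289    9.        ]
side green [261.2 178. ] [254 171  18  13  80] [473.01737074  99.3710281   76.        ] [438.28460572 158.51474286   9.        ]
```

View pics/m3.png

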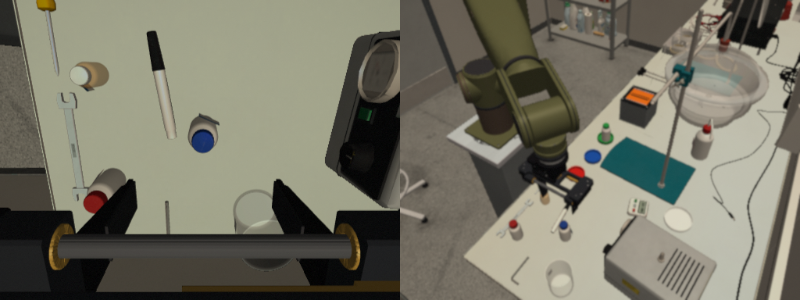

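```bash
python3 - <<'E'
from h import *
import time
c=capture('side'); 
cv2.imwrite('pics/bk.png',cv2.resize(c['frame'][270:384,130:260,::-1],None,fx=4,fy=4))
for p in [(189,343),(222,343),(205,377)]: print('side',p,onplane(c,*p,0)[:2],onplane(c,*p,90)[:2])
c=wrist()
for p in [(300,290),(358,290),(329,245),(329,342)]: print('w',p,onplane(c,*p,0)[:2],onplane(c,*p,50)[:2],onplane(c,*p,90)[:2])
E
```

```text
side (189, 343) [ 568.38750825 -378.35031599] [ 601.38537682 -402.58347136]
side (222, 343) [ 632.24684008 -339.21923977] [ 658.77289841 -367.41812565]
side (205, 377) [ 643.10791403 -418.24459108] [ 668.53325915 -438.43466973]
t 7.5 tcp [ 553.7 -269.6  204.2] toolx [-0.001  0.001 -1.   ] tooly [ 1.    -0.    -0.001] F [ 0.3  1.1 -0.5] w 94.6 j [-31.   4. 100.   0.  76. -31.]
w (300, 290) [ 599.54833035 -421.96828325] [ 593.18481589 -389.35050956] [ 588.09400432 -363.25629061]
w (358, 290) [ 669.93558318 -422.04056522] [ 653.89732069 -389.41285636] [ 641.0667107  -363.31068926]
w (329, 245) [ 631.30445156 -361.92770764] [ 620.57604916 -337.56252824] [ 611.99332724 -318.07038471]
w (329, 342) [ 639.12400687 -498.51025902] [ 627.32080435 -455.37176888] [ 617.87824234 -420.86097676]
```

View pics/bk.png

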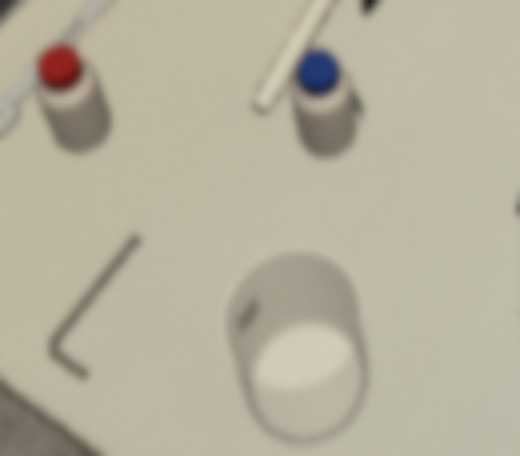

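Emit:
{"fn": "arm_command", "kwargs": {"deltas": [[[-0.001,-0.001,-0.03,0,0,0,80],[0,0,-0.04,0,0,0,80],[0,0,-0.04,0,0,0,80],[0,0,-0.03,0,0,0,80],[0,0,-0.02,0,0,0,80],[0,0,-0.016,0,0,0,80],[0,0,0,0,0,0,80],[0,0,0,0,0,0,80],[0,0,0,0,0,0,20],[0,0,0,0,0,0,20]]]}}

```text
time_s: 8.55
tcp_pos: [553.7, -271.4, 30.1]
ee_rot: [59.0, 89.9, -31.0]
contact_force: [0.1, -0.6, 0.3]
gripper_width: 65.4
```

Emit:
{"fn": "arm_command", "kwargs": {"deltas": [[[0,0,0,0,0,0,20],[0,0,0,0,0,0,20],[0,0,0,0,0,0,20],[0,0,0,0,0,0,20],[0,0,0,0,0,0,20],[0,0,0,0,0,0,20],[0,0,0.02,0,0,0,20],[0,0,0.03,0,0,0,20],[0,0,0.04,0,0,0,20],[0,0,0.03,0,0,0,20]]]}}

```text
time_s: 9.55
tcp_pos: [553.2, -271.2, 150.5]
ee_rot: [63.2, 89.9, -26.8]
contact_force: [1.1, -0.0, -0.8]
gripper_width: 35.6
```

Emit:
{"fn": "arm_command", "kwargs": {"deltas": [[[-0.012,0.037,0,0,0,0,20],[-0.012,0.037,0,0,0,0,20],[-0.012,0.037,0,0,0,0,20],[-0.012,0.037,0,0,0,0,20],[-0.012,0.037,0,0,0,0,20],[-0.012,0.037,0,0,0,0,20],[-0.012,0.037,0,0,0,0,20],[-0.012,0.037,0,0,0,0,20],[-0.009,0.032,0,0,0,0,20],[0,0,0,0,0,0,20]]]}}

```text
time_s: 10.55
tcp_pos: [446.6, 59.7, 148.2]
ee_rot: [-143.6, 89.9, 126.7]
contact_force: [0.1, -0.3, -1.4]
gripper_width: 35.7
```

```bash
python3 - <<'E'
from h import *
c=wrist(); save(c,'w4')
for col in ['red','blue','green']:
    for ce,s,m in blobs(c,col,100): print(col,ce,s,onplane(c,*ce,9),onplane(c,s[0]+s[2]/2,s[1]+s[3]/2,12),onplane(c,*ce,81))
E
```

```text
t 10.55 tcp [446.6  59.7 148.2] toolx [-0.001  0.001 -1.   ] tooly [ 1.     0.005 -0.001] F [ 0.1 -0.3 -1.4] w 35.7 j [  1. -16. 124.   0.  72.   0.]
blue [260.39728176 181.19367486] [ 223  148   76   67 3826] [444.93682326  62.22552167   9.        ] [445.48205945  62.77194995  12.        ] [445.12358181  82.08241475  81.        ]
blue [264.61367381 287.3937397 ] [ 233  270   59   30 1214] [449.40096317 -47.23736936   9.        ] [447.27169361 -42.62394649  12.        ] [448.51188307  -1.00038723  81.        ]
blue [261.23655914 334.79569892] [237 331  50  11 372] [ 446.22488243 -103.95134982    9.        ] [ 447.01664615 -103.57420238   12.        ] [446.10122422 -44.04654072  81.        ]
green [245.09531963  47.04109589] [ 205    0   85   91 3504] [432.38030945 173.79147977   9.        ] [434.434419  174.6360681  12.       ] [435.59313418 166.76145362  81.        ]
green [247.04859685  37.42984257] [ 226   15   43   46 1461] [434.01228888 180.87716769   9.        ] [434.48203994 180.10146082  12.        ] [436.83181354 172.13952103  81.        ]
```

View pics/w4.png

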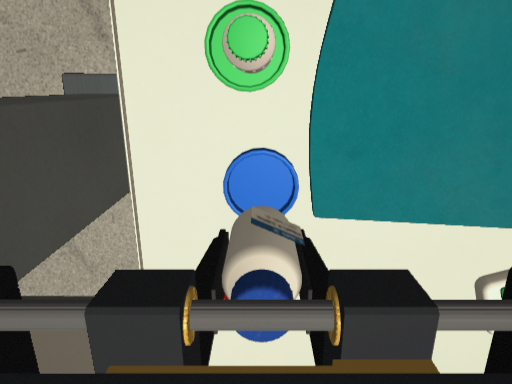

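Emit:
{"fn": "arm_command", "kwargs": {"deltas": [[[-0.001,0.001,-0.02,0,0,0,20],[0,0,-0.03,0,0,0,20],[0,0,-0.03,0,0,0,20],[0,0,-0.02,0,0,0,20],[0,0,-0.01,0,0,0,20],[0,0,-0.006,0,0,0,20],[0,0,0,0,0,0,20],[0,0,0,0,0,0,20],[0,0,0,0,0,0,70],[0,0,0,0,0,0,70]]]}}

```text
time_s: 11.6
tcp_pos: [447.7, 57.9, 33.4]
ee_rot: [90.0, 89.9, 0.0]
contact_force: [0.3, -0.5, 0.0]
gripper_width: 46.6
```

Emit:
{"fn": "arm_command", "kwargs": {"deltas": [[[0,0,0,0,0,0,70],[0,0,0,0,0,0,70],[0,0,0,0,0,0,70],[0,0,0.02,0,0,0,70],[0,0,0.03,0,0,0,100],[0,0,0.04,0,0,0,100],[0,0,0.04,0,0,0,100],[0,0,0.04,0,0,0,100],[0,-0.04,0,0,0,0,100],[0,-0.04,0,0,0,0,100]]]}}

```text
time_s: 12.6
tcp_pos: [448.0, -22.4, 205.1]
ee_rot: [79.6, 89.7, -10.2]
contact_force: [0.6, -0.3, -0.2]
gripper_width: 94.8
```

Emit:
{"fn": "arm_command", "kwargs": {"deltas": [[[-0.003,-0.036,0.002,0,0,0,100],[-0.003,-0.036,0,0,0,0,100],[-0.003,-0.036,0,0,0,0,100],[-0.003,-0.036,0,0,0,0,100],[-0.003,-0.036,0,0,0,0,100],[-0.003,-0.036,0,0,0,0,100],[-0.003,-0.036,0,0,0,0,100],[-0.003,-0.036,0,0,0,0,100],[-0.001,-0.036,0,0,0,0,100],[0,0,0,0,0,0,100]]]}}

```text
time_s: 13.6
tcp_pos: [421.4, -349.3, 204.5]
ee_rot: [-21.4, 90.0, -111.6]
contact_force: [0.0, 1.0, 0.0]
gripper_width: 94.8
```

```bash
python3 - <<'E'
from h import *
capture('side');c=wrist(); save(c,'w5')
for col in ['red']:
    for ce,s,m in blobs(c,col,100): print(col,ce,s,onplane(c,*ce,77))
E
```

```text
t 13.65 tcp [ 421.6 -347.4  204.3] toolx [-0.001  0.001 -1.   ] tooly [ 1.    -0.003 -0.001] F [ 0.1  1.1 -0.6] w 95.1 j [-45.  -5. 109.   0.  76. -45.]
red [262.14991763 184.80889621] [248 172  29  27 607] [ 421.52941893 -344.86290973   77.        ]
```

View pics/w5.png

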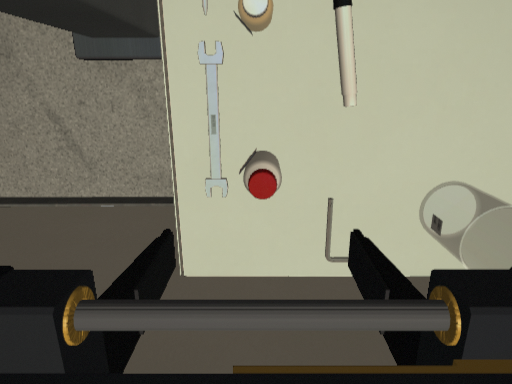

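Emit:
{"fn": "arm_command", "kwargs": {"deltas": [[[0,0,-0.03,0,0,0,80],[0,0,-0.04,0,0,0,80],[0,0,-0.04,0,0,0,80],[0,0,-0.03,0,0,0,80],[0,0,-0.02,0,0,0,80],[0,0,-0.017,0,0,0,80],[0,0,0,0,0,0,80],[0,0,0,0,0,0,80],[0,0,0,0,0,0,20],[0,0,0,0,0,0,20]]]}}

```text
time_s: 14.7
tcp_pos: [422.9, -346.5, 29.2]
ee_rot: [45.8, 89.8, -44.2]
contact_force: [0.1, 0.6, -0.0]
gripper_width: 65.0
```

Emit:
{"fn": "arm_command", "kwargs": {"deltas": [[[0,0,0,0,0,0,20],[0,0,0,0,0,0,20],[0,0,0,0,0,0,20],[0,0,0,0,0,0,20],[0,0,0,0,0,0,20],[0,0,0,0,0,0,20],[0,0,0.02,0,0,0,20],[0,0,0.03,0,0,0,20],[0,0,0.04,0,0,0,20],[0,0,0.03,0,0,0,20]]]}}

```text
time_s: 15.7
tcp_pos: [422.1, -346.1, 149.3]
ee_rot: [45.9, 90.0, -44.1]
contact_force: [0.3, -0.4, -0.2]
gripper_width: 35.5
```

Emit:
{"fn": "arm_command", "kwargs": {"deltas": [[[0.002,0.034,0,0,0,0,20],[0.002,0.034,0,0,0,0,20],[0.002,0.034,0,0,0,0,20],[0.002,0.034,0,0,0,0,20],[0.002,0.034,0,0,0,0,20],[0.002,0.034,0,0,0,0,20],[0.002,0.034,0,0,0,0,20],[0.002,0.034,0,0,0,0,20],[0.001,0.027,0,0,0,0,20],[0,0,0,0,0,0,20]]]}}

```text
time_s: 16.7
tcp_pos: [438.5, -44.6, 147.1]
ee_rot: [-138.0, 89.9, 132.3]
contact_force: [-0.3, -0.3, -1.0]
gripper_width: 35.6
```

```bash
python3 - <<'E'
from h import *
capture('side');c=wrist(); save(c,'w6')
for col in ['red','blue']:
    for ce,s,m in blobs(c,col,100): print(col,ce,s,onplane(c,*ce,9),onplane(c,s[0]+s[2]/2,s[1]+s[2]*.47,12),'cap',onplane(c,*ce,81))
E
```

```text
t 16.75 tcp [438.6 -46.  147.2] toolx [-0.001 -0.    -1.   ] tooly [ 1.     0.003 -0.001] F [-0.  -0.6 -1.1] w 36.1 j [-13. -17. 125.  -0.  72. -13.]
red [261.10690257 181.57189135] [ 224  147   76   69 4013] [437.61298094 -43.67613076   9.        ] [438.41072078 -43.89846034  12.        ] cap [437.67286944 -23.64910852  81.        ]
red [262.68275862 294.74942529] [237 288  51  12 435] [ 439.37013162 -160.94572428    9.        ] [ 439.22977368 -178.95278138   12.        ] cap [ 439.0050316  -112.55560739   81.        ]
red [261.14930556 336.328125  ] [233 331  57  14 576] [ 437.918518   -211.03584095    9.        ] [ 438.33186461 -235.84086837   12.        ] cap [ 437.9045086  -150.53081279   81.        ]
blue [266.50205882  62.30735294] [ 229   14   84   90 3400] [441.82378622  56.48208693   9.        ] [445.32110142  62.89024471  12.        ] cap [440.86523963  52.28461139  81.        ]
blue [277.53725782  49.66989568] [ 258   29   40   43 1342] [450.60572916  65.97976214   9.        ] [450.82195394  67.08236838  12.        ] cap [447.52316158  59.48515694  81.        ]
```

View pics/w6.png

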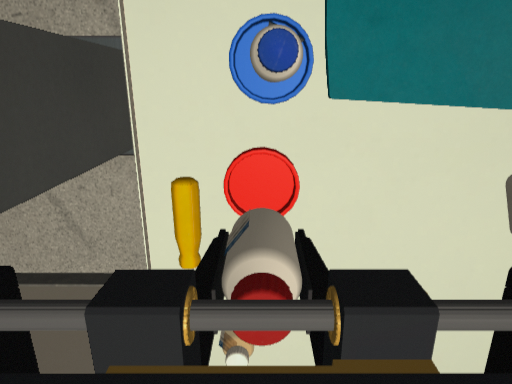

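Emit:
{"fn": "arm_command", "kwargs": {"deltas": [[[0,0.001,-0.02,0,0,0,20],[0,0,-0.03,0,0,0,20],[0,0,-0.03,0,0,0,20],[0,0,-0.02,0,0,0,20],[0,0,-0.01,0,0,0,20],[0,0,-0.005,0,0,0,20],[0,0,0,0,0,0,20],[0,0,0,0,0,0,20],[0,0,0,0,0,0,60],[0,0,0,0,0,0,60]]]}}

```text
time_s: 17.8
tcp_pos: [439.9, -46.2, 33.7]
ee_rot: [77.4, 89.9, -12.6]
contact_force: [0.5, -0.0, -0.3]
gripper_width: 46.8
```

Emit:
{"fn": "arm_command", "kwargs": {"deltas": [[[0,0,0,0,0,0,60],[0,0,0,0,0,0,60],[0,0,0,0,0,0,60],[0,0,0.02,0,0,0,60],[0,0,0.03,0,0,0,60],[0,0,0.04,0,0,0,60],[0,0,0.04,0,0,0,60],[0,0,0.03,0,0,0,60],[-0.002,-0.04,0,0,0,0,60],[-0.002,-0.04,0,0,0,0,60]]]}}

```text
time_s: 18.8
tcp_pos: [435.9, -126.6, 194.7]
ee_rot: [67.6, 89.8, -22.2]
contact_force: [0.9, 0.9, -0.6]
gripper_width: 57.2
```

Emit:
{"fn": "arm_command", "kwargs": {"deltas": [[[-0.003,-0.02,0,0,0,0,60],[-0.003,-0.02,0,0,0,0,60],[-0.004,-0.02,0,0,0,0,60],[-0.004,-0.016,0,0,0,0,60],[0,0,0,0,0,0,60],[0,0,0,0,0,0,60],[0,0,0,0,0,0,60],[0,0,0,0,0,0,60],[0,0,0,0,0,0,60],[0,0,0,0,0,0,60]]]}}

```text
time_s: 19.8
tcp_pos: [421.1, -201.7, 192.7]
ee_rot: [63.7, 90.0, -26.2]
contact_force: [-0.1, 0.2, -0.3]
gripper_width: 57.5
```

```bash
python3 - <<'E'
from h import *
c=wrist(); save(c,'w7')
hsv=cv2.cvtColor(c['frame'],cv2.COLOR_RGB2HSV)
m=cv2.inRange(hsv,(8,80,60),(20,200,255)); n,l,s,ce=cv2.connectedComponentsWithStats(m)
for i in range(1,n):
    if s[i][4]>80: print('tan?',s[i],onplane(c,*ce[i],25))
g=hsv[150:230,230:290]; print(g.reshape(-1,3).max(0))
for col in ['red','blue','green']:
    for ce,s,m in blobs(c,col,100): print(col,ce,s,onplane(c,*ce,9),'cap',onplane(c,*ce,81))
E
```

```text
t 19.8 tcp [ 421.1 -201.7  192.7] toolx [ 0. -0. -1.] tooly [1.    0.001 0.   ] F [-0.1  0.2 -0.3] w 57.5 j [-32. -16. 119.   0.  76. -32.]
tan? [241 155  32  33 452] [ 416.70285623 -192.9037742    25.        ]
tan? [139 286  22  60 610] [ 292.9328945  -363.90732683   25.        ]
tan? [364 287  20  59 596] [ 548.6772261  -364.67506022   25.        ]
tan? [ 152  360  332   13 2768] [ 516.78355229 -436.4269811    25.        ]
[103 131 225]
red [279.51616267  22.2012513 ] [ 243    0   77   45 1918] [436.94807921 -62.62142053   9.        ] cap [433.485756   -73.94269515  81.        ]
```

View pics/w7.png

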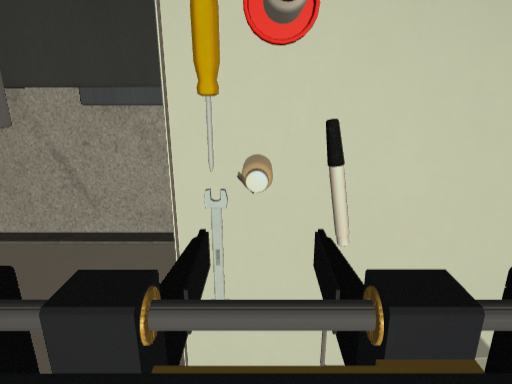

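Emit:
{"fn": "arm_command", "kwargs": {"deltas": [[[-0.002,0.001,-0.03,0,0,0,55],[0,0,-0.04,0,0,0,55],[0,0,-0.04,0,0,0,55],[0,0,-0.03,0,0,0,55],[0,0,-0.02,0,0,0,55],[0,0,-0.012,0,0,0,55],[0,0,0,0,0,0,55],[0,0,0,0,0,0,55],[0,0,0,0,0,0,15],[0,0,0,0,0,0,15]]]}}

```text
time_s: 20.85
tcp_pos: [420.0, -201.7, 22.1]
ee_rot: [57.4, 89.8, -32.6]
contact_force: [-0.1, -0.6, -0.5]
gripper_width: 41.5
```

Emit:
{"fn": "arm_command", "kwargs": {"deltas": [[[0,0,0,0,0,0,15],[0,0,0,0,0,0,15],[0,0,0,0,0,0,15],[0,0,0,0,0,0,15],[0,0,0.02,0,0,0,15],[0,0,0.04,0,0,0,15],[0,0,0.04,0,0,0,15],[0,0,0.04,0,0,0,15],[0,0,0.04,0,0,0,15],[0,0,0.02,0,0,0,15]]]}}

```text
time_s: 21.85
tcp_pos: [420.2, -201.7, 224.6]
ee_rot: [59.2, 89.7, -30.8]
contact_force: [0.5, 0.3, -0.9]
gripper_width: 29.3
```

Emit:
{"fn": "arm_command", "kwargs": {"deltas": [[[0.004,0.036,0,0,0,0,15],[0.004,0.036,0,0,0,0,15],[0.004,0.036,0,0,0,0,15],[0.004,0.036,0,0,0,0,15],[0.004,0.036,0,0,0,0,15],[0.004,0.036,0,0,0,0,15],[0.004,0.036,0,0,0,0,15],[0.004,0.036,0,0,0,0,15],[0.004,0.036,0,0,0,0,15],[0.004,0.036,0,0,0,0,15]]]}}

```text
time_s: 22.85
tcp_pos: [458.6, 160.5, 220.1]
ee_rot: [-82.2, 90.0, -172.2]
contact_force: [0.6, 0.9, 0.4]
gripper_width: 29.8
```

Emit:
{"fn": "arm_command", "kwargs": {"deltas": [[[0.004,0.036,0,0,0,0,15],[0.004,0.036,0,0,0,0,15],[0.004,0.036,0,0,0,0,15],[0.004,0.036,0,0,0,0,15],[0.004,0.036,0,0,0,0,15],[0.005,0.035,0,0,0,0,15],[0,0,0,0,0,0,15],[0,0,0,0,0,0,15],[0,0,0,0,0,0,15],[0,0,0,0,0,0,15]]]}}

```text
time_s: 23.85
tcp_pos: [484.0, 372.9, 220.6]
ee_rot: [-31.8, 90.0, -121.9]
contact_force: [-0.4, 0.8, -1.2]
gripper_width: 29.8
```

```bash
python3 - <<'E'
from h import *
c=wrist(); save(c,'w8')
for ce,s,m in blobs(c,'orange',300): print(s,onplane(c,*ce,108)); 
s=capture('side')
for ce,q,m in blobs(s,'orange',60): print('side',q,onplane(s,*ce,108))
E
```

```text
t 23.85 tcp [484.  372.9 220.6] toolx [-0. -0. -1.] tooly [ 1.    -0.001 -0.   ] F [-0.4  0.8 -1.2] w 29.8 j [ 33.   2. 100.  -0.  78.  33.]
[ 200  141  120   50 5297] [482.15012585 396.95247097 108.        ]
[ 203  191  116   47 4684] [482.93874973 353.96223182 108.        ]
side [290 114  35  20 366] [486.76470889 371.04491116 108.        ]
```

View pics/w8.png

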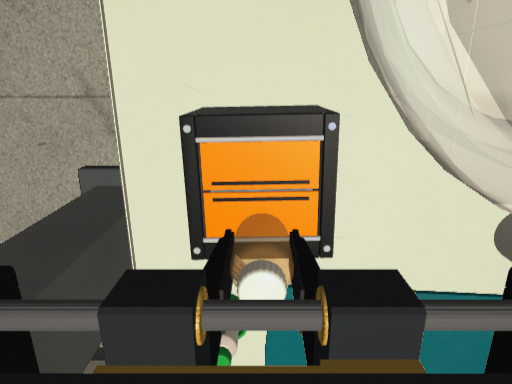

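```bash
python3 - <<'E'
from h import *
w=wrist(); sc=capture('scene'); sd=capture('side')
def proj(c,p):
    q=np.linalg.inv(c['T'])@np.append(p,1); k=c['K']@q[:3]; return (k[:2]/k[2]).round(0)
for z in (60,100,140,180,220,260):
    for px in ((450,167),(395,95)):
        p=onplane(w,*px,z); print(z,p.round(0),'scene',proj(sc,p),'side',proj(sd,p))
a=sc['frame'][120:290,0:220,::-1]; b=sd['frame'][20:190,260:480,::-1]
cv2.imwrite('pics/m9.png',cv2.resize(np.vstack([np.hstack([a,b])]),None,fx=1.8,fy=1.8,interpolation=cv2.INTER_CUBIC))
E
```

```text
t 23.95 tcp [484.1 373.  220.8] toolx [ 0.  0. -1.] tooly [ 1.    -0.001  0.   ] F [-0.4 -0.3 -1.3] w 29.7 j [ 33.   2. 100.  -0.  78.  33.]
60 [663. 383.  60.] scene [136. 219.] side [357. 150.]
60 [603. 449.  60.] scene [122. 237.] side [347. 134.]
100 [641. 392. 100.] scene [134. 214.] side [353. 137.]
100 [588. 450. 100.] scene [121. 229.] side [345. 122.]
140 [618. 402. 140.] scene [131. 208.] side [350. 123.]
140 [573. 451. 140.] scene [120. 221.] side [343. 111.]
180 [596. 411. 180.] scene [129. 201.] side [347. 109.]
180 [558. 452. 180.] scene [119. 213.] side [341.  99.]
220 [573. 420. 220.] scene [126. 194.] side [343.  94.]
220 [543. 454. 220.] scene [118. 203.] side [338.  87.]
260 [551. 430. 260.] scene [123. 187.] side [339.  79.]
260 [529. 455. 260.] scene [117. 194.] side [336.  74.]
```

View pics/m9.png

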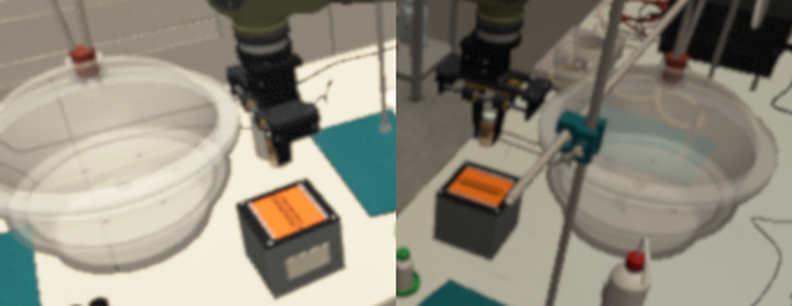

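Emit:
{"fn": "arm_command", "kwargs": {"deltas": [[[-0.009,-0.005,-0.02,0,0,0,15],[0,0,-0.02,0,0,0,15],[0,0,-0.02,0,0,0,15],[0,0,-0.01,0,0,0,15],[0,0,-0.01,0,0,0,15],[0,0,-0.01,0,0,0,15],[0,0,-0.01,0,0,0,15],[0,0,-0.01,0,0,0,15],[0,0,0,0,0,0,15],[0,0,0,0,0,0,15]]]}}

```text
time_s: 25.1
tcp_pos: [474.9, 369.0, 110.5]
ee_rot: [-63.0, 90.0, -153.0]
contact_force: [-0.1, 0.4, -0.7]
gripper_width: 29.8
```

Emit:
{"fn": "arm_command", "kwargs": {"deltas": [[[0,0,-0.007,0,0,0,15],[0,0,-0.007,0,0,0,15],[0,0,-0.007,0,0,0,15],[0,0,-0.007,0,0,0,15],[0,0,0,0,0,0,15],[0,0,0,0,0,0,15],[0,0,0,0,0,0,45],[0,0,0,0,0,0,45],[0,0,0,0,0,0,45],[0,0,0,0,0,0,45]]]}}

```text
time_s: 26.1
tcp_pos: [475.2, 369.1, 83.1]
ee_rot: [124.5, 90.0, 34.5]
contact_force: [0.1, -0.2, -0.3]
gripper_width: 42.4
```

```bash
python3 - <<'E'
from h import *
c=wrist(); save(c,'w10')
E
```

```text
t 26.1 tcp [475.2 369.1  83.1] toolx [ 0.001  0.    -1.   ] tooly [ 1.    -0.     0.001] F [ 0.1 -0.2 -0.3] w 42.4 j [ 33.   8. 108.   0.  64.  33.]
```

View pics/w10.png

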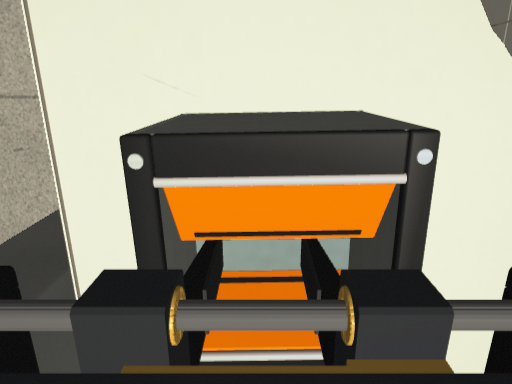

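The leaves are held open by the fingers and the bottle is no longer between them, so it appears to have dropped. I'll retract and check.

Emit:
{"fn": "arm_command", "kwargs": {"deltas": [[[0,0,0,0,0,0,45],[0,0,0,0,0,0,45],[0,0,0.01,0,0,0,45],[0,0,0.01,0,0,0,45],[0,0,0.02,0,0,0,45],[0,0,0.03,0,0,0,45],[0,0,0.03,0,0,0,45],[0,0,0.03,0,0,0,45],[0,0,0.03,0,0,0,45],[0,0,0.02,0,0,0,45]]]}}

```text
time_s: 27.15
tcp_pos: [475.5, 369.4, 266.4]
ee_rot: [125.8, 89.8, 35.8]
contact_force: [0.5, 0.6, 0.3]
gripper_width: 43.0
```

Emit:
{"fn": "arm_command", "kwargs": {"deltas": [[[0,-0.03,0.01,0,0,0,45],[0,-0.03,0.01,0,0,0,45],[0,-0.03,0.01,0,0,0,45],[0,-0.03,0.01,0,0,0,45],[0,-0.03,0.01,0,0,0,45],[0,-0.03,0.01,0,0,0,45],[0,0,0,0,0,0,45],[0,0,0,0,0,0,45],[0,0,0,0,0,0,45],[0,0,0,0,0,0,45]]]}}

```text
time_s: 28.15
tcp_pos: [474.7, 189.8, 322.0]
ee_rot: [-85.6, 89.9, -175.6]
contact_force: [-0.3, -0.0, -0.1]
gripper_width: 42.9
```

```bash
python3 - <<'E'
from h import *
w=wrist(); sc=capture('scene'); sd=capture('side')
for n,c in (('w',w),('scene',sc),('side',sd)):
    for ce,q,m in blobs(c,'orange',100): print(n,'orange',q,onplane(c,*ce,108).round(0))
for col in ('red','blue','green'):
    for n,c in (('scene',sc),('side',sd)):
        for ce,q,m in blobs(c,col,20):
            print(n,col,q,'z80',onplane(c,*ce,76).round(0)[:2])
a=sc['frame'][190:270,120:300,::-1]; b=sd['frame'][90:250,170:350,::-1]; d=cv2.resize(w['frame'],(240,180))[:,:,::-1]
can=np.zeros((160+180,240+180,3),np.uint8); can[:80,:180]=a; can[:160,180:360]=b; can[160:340,:240]=d
cv2.imwrite('pics/fin.png',cv2.resize(can,None,fx=1.75,fy=1.75,interpolation=cv2.INTER_CUBIC))
E
```

```text
t 28.15 tcp [474.7 189.8 322. ] toolx [-0.001 -0.    -1.   ] tooly [ 1.     0.001 -0.001] F [-0.3 -0.  -0.1] w 42.9 j [ 16. -13. 105.   0.  88.  16.]
w orange [ 222    0   99   22 2121] [483. 344. 108.]
scene orange [141 224  39  29 628] [484. 374. 108.]
side orange [290 114  35  20 368] [487. 371. 108.]
scene red [ 40 146  11   8  63] z80 [1276.  531.]
scene red [142 169   8   7  47] z80 [898. 256.]
scene red [276 219  18  11 100] z80 [367.  14.]
side red [495   1   6   9  35] z80 [ 867. 1866.]
side red [388 160  10  10  62] z80 [784. 362.]
side red [221 203   7   7  40] z80 [442. -48.]
side red [214 216  22  16 178] z80 [ 479. -102.]
scene blue [249 229  18  10  74] z80 [373. 110.]
side blue [245 182   5   5  23] z80 [451.  56.]
side blue [237 195  20  14 112] z80 [485.  -7.]
scene green [225 225   9   7  50] z80 [445. 168.]
scene green [221 243  19  12  94] z80 [362. 216.]
side green [261 158   6   6  28] z80 [439. 169.]
side green [254 171  18  13  80] z80 [473. 100.]
```

View pics/fin.png

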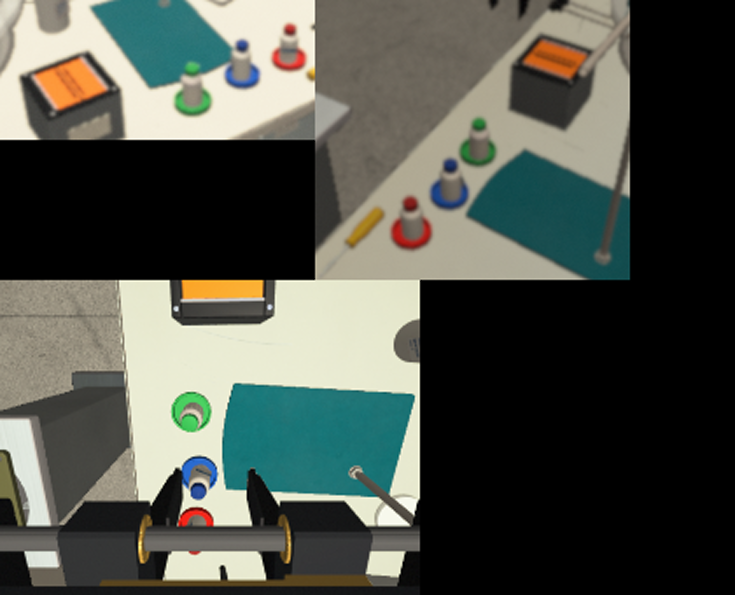

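```bash
python3 -c "
from h import *
print(ticket.hand_in())"
```

```text
the job is handed in; nothing more can be done
None
```

The job is done and handed in at about 28 s on the robot's clock. I stood the green, blue and red bottles in the holders of their own colour. I pushed the tan bottle through the orange flap and let it go inside the box.

**White bottles:** in the last side view the three caps lie within about 3 mm of the holder centres measured from that same camera, and all three bottles look upright. The different cameras put the holders up to about 7 mm apart, still inside the 16 mm allowed.

**Flap:** the orange area in the scene view is the same as before (628 px, same centre), so both leaves look shut.

**Arm:** it is clear of everything, at TCP height 322 mm, with the force reading near zero.

**Not seen directly:** the tan bottle at rest inside the box. I infer it is there because it was gone from the open jaws inside the mouth, and the leaves closed afterwards.

No check failed. I viewed 14 pictures.

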